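# Slide the locked specimen carriage under the reading microscope

### The job

Bring the clamped test block under the reading microscope: with the fingertips press the yellow lock button on the specimen carriage and keep it held down while you push the carriage along its rails, all the way home against the red end stop, then let the button up so that the carriage locks there. Do not let the button up on the way. Nothing needs gripping or lifting; keep off the microscope, and leave the loose blocks and the other things lying about where they are.

Things in the scene. Friction and masses are not known exactly. Their poses are not given: they have to be found in the camera images.
- slide_base: The reading station, fixed: a grey steel bed 460 mm long (its own y), 150 mm wide (its x), 12 mm thick, with two rails along y for the carriage. Origin: centre of the bed's underside, on the bench. The carriage slides to this body's -y, towards the red end stop (block 120 x 22 mm, top 46 mm above the bench, at y = -157 mm) and the microscope. Its place varies, turned up to 0.4 rad.
- carriage (a joint): Place of the carriage on its rails in m: 0 at the loading end, 0.120 against the red end stop; it grows as the carriage moves to -y of slide_base. Starts at 0 to 0.04, locked. The lock catches every 10 mm (pin in a toothed rack, 1.5 mm of play each way). With the button down it slides with 2 to 4 N and stays where it is left; with the button up it does not move.
- lock_button (a joint): How far the yellow lock button is pressed, in m: 0 up (locked), 0.008 fully down. The lock is free beyond 0.006. The spring takes 2.5 N to start and about 6 N fully down; it pushes the button up by itself when let go.
- button_top (a point): Centre of the top of the yellow lock button: flat round cap 38 mm across with a black spot, on the low tail of the aluminium carriage (110 mm wide), the end farther from the microscope. Moves with the carriage. 62 mm above the bench when up, 54 mm fully down; the dark bezel round it is 50 mm across, 50 mm above the bench. Open on all sides but that of the push wall.
- push_wall (a point): Middle of the top edge of the upright steel wall across the carriage, on its face towards the button, 25 mm from the button's centre to -y of slide_base. 110 mm wide, 16 mm thick, top 70 mm above the bench. A fingertip holding the button down can push against it. Beyond it lies the vice, with a brass screw and a dark block, up to 88 mm above the bench.
- test_block (a point): Centre of the top of the dark steel test block (56 x 80 x 32 mm, bright ground stripe), fixed in the carriage's vice, 88 mm above the bench. Moves with the carriage, 140 mm ahead of the button's centre (to -y of slide_base).
- microscope: Reading microscope fixed on the bed, axes as slide_base. Origin: on the bench under its objective. Objective tip 112 mm above the bench, white ring light 68 mm across, black tube; cream arm to a steel column 118 mm to +x; eyepiece leaning 70 mm to -x; 340 mm high. With the carriage home, the button's centre is 140 mm to +y of this origin. Not to be touched.
- block_a: Loose dark steel block with a ground stripe, 90 x 66 x 36 mm, 1.6 kg, beside the bed on its -x side. Origin: centre of its underside. Leave alone.
- block_b: Loose dark steel block with a ground stripe, 70 x 50 x 28 mm, near the bed's microscope end. Origin: centre of its underside. Leave alone.
- block_c: Loose dark steel block like block_b, also near the bed's microscope end. Leave alone.
- ref_disc: Loose brass reference disc, 60 mm across, 14 mm high, beside the bed on its -x side near the button. Origin: centre of its underside. Leave alone.
- brush: Loose cleaning brush, 170 mm long, lying on the bench on the bed's +x side. Leave alone.
- marker: Loose white marker pen with a blue cap, 140 mm long, 17 mm thick, lying beyond the bed's open end (+y). Leave alone.
- bottle: White bottle with a blue cap, 56 mm across, 150 mm high, standing on the robot's left. Leave alone.
- indenter_case: Small closed wooden case 110 x 75 x 34 mm, on the robot's left, farther out than the bottle. Leave alone.

How it is judged:
On the way, in this order (a step that is already met when the one before it is completed fails the run):
1. the lock button is pressed down while the carriage is still at its starting place (value of joint lock_button above 0.006 m and distance of test_block from where it was at the start of the episode below 0.015 m), for 0.05 s.
2. the carriage reaches the end stop with the button still held down (value of joint carriage above 0.113 m and value of joint lock_button above 0.004 m), for 0.05 s.
At the end, for the whole second after the job is handed in: The carriage stands still at the red end stop (within 3 mm of it, which is its last catch) and the lock button has come up fully (within 1.5 mm), so the carriage is locked there (value of joint carriage above 0.117 m and value of joint lock_button below 0.0015 m and velocity of joint carriage between -0.005 and 0.005 m/s); the robot touches nothing.
It fails at once if the lock button was let up on the way, before the carriage was home (distance of test_block from where it was at the start of the episode above 0.018 m and value of joint carriage below 0.108 m and value of joint lock_button below 0.003 m).
It fails at once if the microscope was pushed (more than 3 N) (contact force between the fingers and microscope above 3 N).
It fails at once if some part of the robot other than the fingers pushed the reading station (bed, carriage, button or microscope; more than 3 N) (contact force between the arm and slide_base above 3 N).
It fails at once if a loose thing that should be left alone was moved or lifted (more than 15 mm) (distance of any of block_a, block_b, block_c, ref_disc, brush, marker, bottle, indenter_case from where it was at the start of the episode above 0.015 m).
It also fails if it takes over 35 s, if anything falls off the work surface, if the arm or the gripper's body presses on something with over 40 N, if the wrist force passes 120 N, or if a joint passes its speed limit or range.

### The arm

A 6-joint arm with a two-finger parallel gripper is mounted at the origin on the work surface. World frame = base frame: x ahead of the robot, y to its left, z up, the work surface at z = 0. Lengths are in m, angles in rad, forces in N, time in s.
With the tool pointing down it reaches from about 0.275 to 1 m from the base axis. Payload 8.4 kg.
Tool frame: the origin (TCP) lies midway between the tips of the shut fingers; the grasp point (between the pads) lies 19 mm behind it; z points along the fingers, y is the line along which they close (so a half turn about z gives the same grasp; the last joint's range is limited). The gripper opens to 85 mm and grips with 20 to 120 N. Pads are 22 mm wide; open, the fingers measure 114 mm over their backs; the gripper's body (76 mm by 85 mm) begins 54 mm behind the grasp point. The pads swing forward as they close: fully open they stand 13 mm farther back than shut.
Start: joints at [1.25, 0.353, 1.633, -0, 1.155, -0.002], TCP at [0.196, 0.594, 0.231] pointing down, gripper open.
Joint ranges: [-2.63, 2.63], [-0.92, 2.1], [0.06, 2.66], [-1.3, 4.44], [0, 2.69], [-3.02, 3.02]. Speed limits (rad/s): [2.22, 2.22, 2.79, 3.14, 3.14, 3.14].

### API

Orientations are given as a unit quaternion [w, x, y, z].
In Python, from cell import env gives the robot as it stands.
- The arm moves only by the shell command python3 -m crank 'ROWS'. ROWS is JSON, a list that holds one entry, the list of rows, each a list of 5 numbers: the shift along the tool's x, y, z in m, then the turn about the tool's z in rad, then the opening in per cent of the stroke, from 0 (shut) to 100 (fully open). A call has 1 to 8 rows; each row shifts and turns the commanded pose from where the row before left it, along the tool's axes as they then stand; what a row does not reach is not made up. A row lasts 1/8 s, in which the tool goes at most 62.5 mm and 10.7 degrees, less where a joint would pass 70% of its speed; a pose out of reach is approached as far as the arm can. A call with a gripper value outside its range is refused whole. The fingers move at their own pace and stop on an object; the grip force is fixed at half the most. Time passes only in rows, so rows that do not move let the fingers close. It gives the time, the measured TCP pose, the force, the opening and the grip force at its end, in the units of the state.
- env.get_state(): the state, without advancing time (a new reading comes with each control period).
- env.get_image(name): name is "scene" or "top" or "wrist"; returns a dict with "img" (480x640x3 uint8, blue, green, red), "z_map" (480x640 float32, m along the optical axis (not along the pixel's ray), 0 where there is no reading), "mtx" (3x3 intrinsics, pixels), "R" (3x3) and "t" (3): a world point X has camera coordinates R X + t; the wrist camera has in their place "hand_eye" (4x4, takes a point from camera to tool coordinates, whose origin is the TCP and whose axes are the flange's). Camera axes: x right, y down, z forward; pixel columns grow to the right and rows downward; lengths in m; the calibration is good to about 2 mm. A picture is of the moment at which its call begins: read the wrist's pose just before it.
- env.job_done(): hands the job in; it is judged then, once.
Trained networks look in the newest picture that a camera, given by its name, has taken for a name from the list of things; names that differ only in an ending like _2 or _b are one class to them, and where a whole thing is asked for, a point or a joint stands for the part that bears it (a point fixed in the world has none). Each returns a list of dicts, best first, with "conf" (0 to 1); they miss things now and then, are a little off and sometimes report something else, mostly with a low value. They report only what shows in the picture. A call takes as long as a camera call.
- env.look_for(label, camera): "position" ([column, row] in pixels, amid what is visible of it).
- env.regions_of(label, camera): "pixels" (480x640 bool, what is visible of it) and "position" ([column, row] in pixels, amid what is visible of it).
- env.place_of(label, camera): "position" ([column, row] in pixels: a listed point, or the origin of a listed thing).
The state is a dict: "clock": time; "joint_pos": joint angles; "qvel": joint speeds; "effort": joint torques, N m; "tool_pos": TCP position; "ee_rot": TCP orientation; "force": force on the tool from outside, world axes, zero at the start; "torque": the same for the moment, N m; "width": finger opening in m; "grasp_force": force on a finger pad.
Only numpy, scipy, OpenCV 4.12 (cv2) and the standard library are available. Lean on these libraries where they do the work, as an engineer would, in place of code of your own. Each camera call takes 0.05 s, during which the arm holds its last target. There are 200 camera calls.

## Working session

There is one attempt and no reset: what is moved stays moved. The work goes in short steps, Python scripts to look and compute and a shell command to move; the robot and the scene stay as the last step left them, time stands still between calls to the robot, and variables do not carry over. Pictures are saved under pics/ and viewed, at most 10 in all, crops included, and the job is handed in when it is done.

```bash
mkdir -p pics
cat > h.py <<'E'
from cell import env
import numpy as np, cv2
from scipy.spatial.transform import Rotation as Ro
def cam(name):
    s=env.get_state(); im=env.get_image(name)
    if 'hand_eye' in im:
        q=s['ee_rot']; T=np.eye(4); T[:3,:3]=Ro.from_quat([q[1],q[2],q[3],q[0]]).as_matrix(); T[:3,3]=s['tool_pos']
        C=T@np.array(im['hand_eye'])
    else:
        C=np.eye(4); R=np.array(im['R']); C[:3,:3]=R.T; C[:3,3]=-R.T@np.array(im['t']).ravel()
    im['C']=C; return im
def at_h(im,p,h):
    d=im['C'][:3,:3]@np.linalg.solve(im['mtx'],[p[0],p[1],1.]); o=im['C'][:3,3]
    return o+d*(h-o[2])/d[2]
E
python3 - <<'E'
from h import *
s=env.get_state(); print(s['clock'],s['tool_pos'],s['ee_rot'],s['force'],s['width'])
for c in ['top','scene']:
    im=cam(c); cv2.imwrite(f'pics/{c}0.png',im['img'])
    for l,h in [('button_top',.062),('push_wall',.07),('test_block',.088),('microscope',0),('slide_base',0),('block_a',0),('ref_disc',0),('marker',0),('bottle',0)]:
        for r in env.place_of(l,c)[:2]: print(c,l,round(r['conf'],2),np.round(r['position']),at_h(im,r['position'],h).round(3))
E
```

```text
0.0 [0.19574361 0.59305625 0.23056041] [-1.16998432e-04  1.58729523e-01  9.87321853e-01 -6.94811817e-04] [0.10825746 0.47351487 0.23943562] 0.08535744950121689
top button_top 0.55 [273. 213.] [0.578 0.187 0.062]
top push_wall 0.82 [281. 214.] [0.572 0.163 0.07 ]
top test_block 0.87 [326. 220.] [0.556 0.044 0.088]
top microscope 0.63 [361. 233.] [ 0.538 -0.054  0.   ]
top microscope 0.61 [223. 197.] [0.634 0.336 0.   ]
top slide_base 0.8 [334. 228.] [0.551 0.021 0.   ]
top block_a 0.67 [433. 266.] [ 0.452 -0.255  0.   ]
top block_a 0.65 [400. 290.] [ 0.384 -0.163  0.   ]
top ref_disc 0.82 [272. 272.] [0.423 0.19  0.   ]
top bottle 0.73 [188. 271.] [0.423 0.42  0.   ]
scene button_top 0.42 [289. 327.] [0.708 0.163 0.062]
scene push_wall 0.63 [333. 288.] [0.57  0.164 0.07 ]
scene push_wall 0.55 [367. 366.] [0.658 0.348 0.07 ]
scene test_block 0.94 [302. 253.] [0.562 0.05  0.088]
scene test_block 0.38 [292. 330.] [0.717 0.184 0.088]
scene microscope 0.67 [303. 254.] [0.517 0.003 0.   ]
scene slide_base 0.88 [297. 264.] [0.551 0.015 0.   ]
scene block_a 0.88 [328. 224.] [ 0.4   -0.022  0.   ]
scene block_a 0.88 [297. 196.] [ 0.386 -0.164  0.   ]
scene ref_disc 0.96 [376. 275.] [0.433 0.185 0.   ]
scene marker 0.62 [368. 368.] [0.635 0.335 0.   ]
scene bottle 0.64 [455. 329.] [0.42  0.416 0.   ]
```

View pics/top0.png

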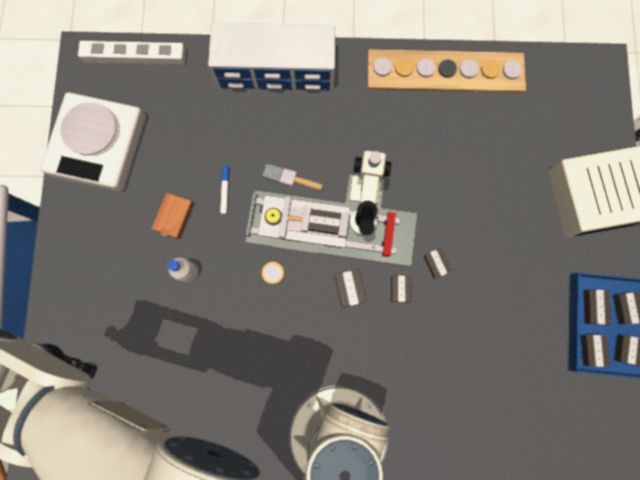

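View pics/scene0.png

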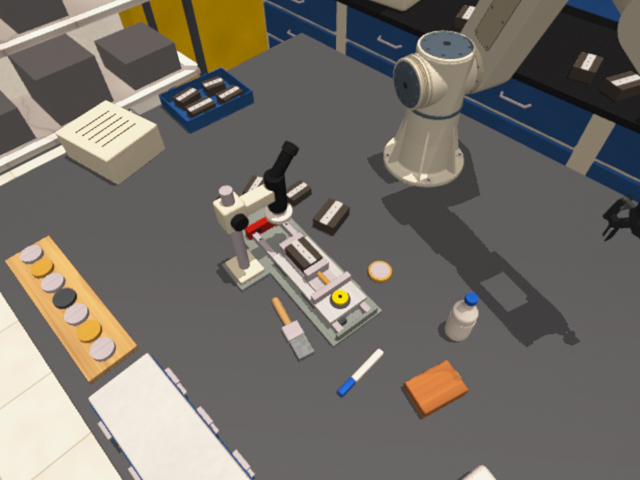

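The top view shows the button at about (273,215), the wall at about (288,217), and the red stop at about (390,234). The scene view puts the button at (341,298), so its network fixes for the button are wrong and the top-view fix of (0.578, 0.187) is good. I'll move above the button next with the fingers shut.

```bash
python3 -m crank '[[[-0.044,-0.024,0,0,0],[-0.044,-0.024,0,0,0],[-0.044,-0.024,0,0,0],[-0.044,-0.024,0,0,0],[-0.044,-0.024,0,0,0],[-0.044,-0.024,0,0,0],[-0.044,-0.024,0,0,0],[-0.044,-0.024,0,0,0]]]'
python3 -m crank '[[[-0.044,-0.024,0,0,0],[-0.044,-0.024,0,0,0],[-0.044,-0.024,0,0,0],[0,0,0,-0.168,0],[0,0,0,0,0],[0,0,0,0,0]]]'
cat > w.py <<'E'
from h import *
import sys
s=env.get_state(); q=s['ee_rot']; R=Ro.from_quat([q[1],q[2],q[3],q[0]]).as_matrix()
print(s['clock'],s['tool_pos'].round(4) if hasattr(s['tool_pos'],'round') else s['tool_pos'],np.round(s['force'],1),s['width']); print(R.round(3))
im=cam('wrist'); cv2.imwrite('pics/'+sys.argv[1],im['img'])
for l,h in [('button_top',.062),('push_wall',.07),('test_block',.088)]:
    for r in env.place_of(l,'wrist')[:2]:
        P=at_h(im,r['position'],h); print(l,round(r['conf'],2),np.round(r['position']),P.round(4),'tool',(R.T@(P-s['tool_pos'])).round(4))
E
python3 w.py w0.png
```

```text
clock: 2.0
tool_pos: [0.471, 0.2996, 0.2315]
ee_rot: [0.0, 0.159, 0.987, 0.0]
force: [-0.3, 1.0, 0.0]
width: -0.0
grasp_force: 0.0
clock: 2.75
tool_pos: [0.5724, 0.1915, 0.2313]
ee_rot: [-0.0, 0.077, 0.997, 0.0]
force: [1.5, -0.5, -0.2]
width: -0.0001
grasp_force: 0.0
2.75 [0.5724 0.1915 0.2313] [ 1.5 -0.5 -0.2] -9.804913195326473e-05
[[-0.988  0.153 -0.   ]
 [ 0.153  0.988  0.   ]
 [ 0.     0.    -1.   ]]
button_top 0.96 [302. 221.] [0.5709 0.1852 0.062 ] tool [ 0.0005 -0.0064  0.1693]
push_wall 0.77 [275. 228.] [0.5713 0.1623 0.07  ] tool [-0.0034 -0.029   0.1613]
test_block 0.9 [130. 235.] [0.5557 0.0476 0.088 ] tool [-0.0055 -0.1448  0.1433]
```

View pics/w0.png

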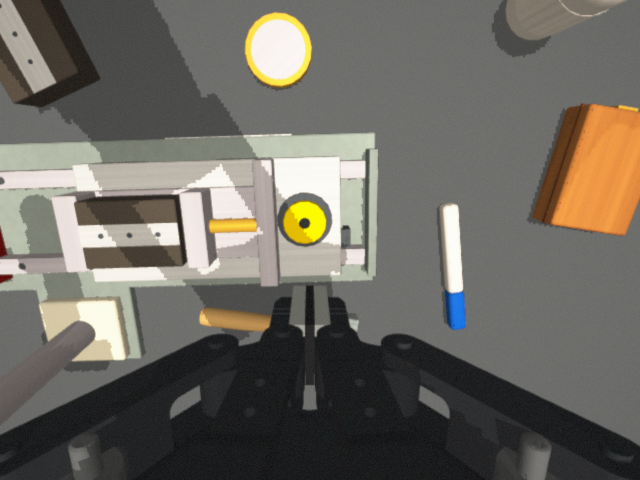

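The wrist view shows the button spot at (305,223) and the wall face at about column 277. The network's fix is about 2 mm off, and the bed is turned about 2° more than the tool. I'll correct both and descend.

```bash
python3 -m crank '[[[0,-0.008,0,-0.035,0],[0,0,0.05,0,0],[0,0,0.05,0,0],[0,0,0.04,0,0],[0,0,0,0,0],[0,0,0,0,0]]]'
python3 w.py w1.png
```

```text
clock: 3.7
tool_pos: [0.5724, 0.1837, 0.0927]
ee_rot: [0.001, 0.058, 0.998, 0.0]
force: [-0.1, 0.1, -0.3]
width: -0.0001
grasp_force: 0.0
3.7 [0.5724 0.1837 0.0927] [-0.1  0.1 -0.3] -7.902852425322997e-05
[[-0.993  0.116  0.002]
 [ 0.116  0.993  0.   ]
 [-0.001  0.001 -1.   ]]
button_top 0.78 [315. 276.] [0.5718 0.1866 0.062 ] tool [0.001  0.0028 0.0307]
button_top 0.48 [265. 283.] [0.5724 0.161  0.062 ] tool [-0.0025 -0.0226  0.0307]
push_wall 0.68 [264. 286.] [0.5712 0.1615 0.07  ] tool [-0.0013 -0.0222  0.0227]
push_wall 0.3 [ 71. 241.] [0.538 0.075 0.07 ] tool [ 0.0217 -0.112   0.0226]
```

View pics/w1.png

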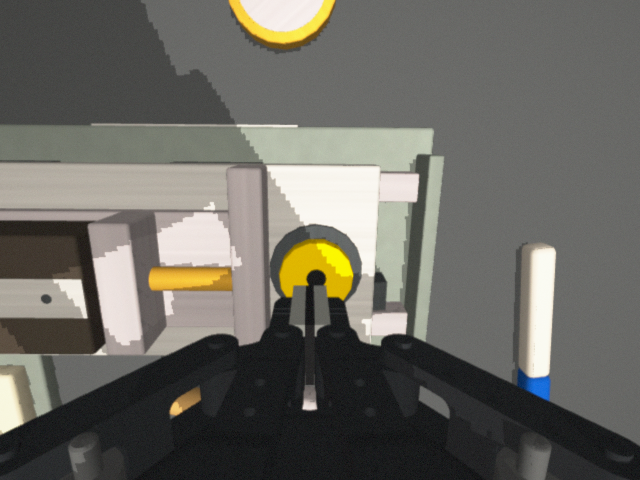

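The tip is now about 3 mm wall-side of the button spot at (316,278), with the wall face at column 266, and the tool is square to the bed. Pressing next.

```bash
python3 -m crank '[[[0,0,0.025,0,0],[0,0,0.007,0,0],[0,0,0.004,0,0],[0,0,0.003,0,0],[0,0,0,0,0],[0,0,0,0,0]]]'
```

```text
clock: 4.65
tool_pos: [0.5715, 0.1835, 0.054]
ee_rot: [0.0, 0.058, 0.998, 0.0]
force: [-7.2, -0.2, 14.7]
width: -0.0002
grasp_force: 7.5
```

```bash
python3 -m crank '[[[0,-0.006,0,0,0],[0,-0.01,0,0,0],[0,-0.012,0,0,0],[0,-0.012,0,0,0],[0,-0.01,0,0,0],[0,0,0,0,0]]]'; python3 w.py w2.png
```

```text
clock: 5.4
tool_pos: [0.5656, 0.133, 0.0539]
ee_rot: [-0.0, 0.058, 0.998, -0.0]
force: [-6.5, -0.8, 15.8]
width: 0.0
grasp_force: 8.0
5.4 [0.5656 0.133  0.0539] [-6.5 -0.8 15.8] 4.913628655462484e-05
[[-0.993  0.116 -0.   ]
 [ 0.116  0.993 -0.   ]
 [ 0.    -0.    -1.   ]]
push_wall 0.71 [253. 324.] [0.5642 0.1115 0.07  ] tool [-0.0012 -0.0216 -0.0161]
```

View pics/w2.png

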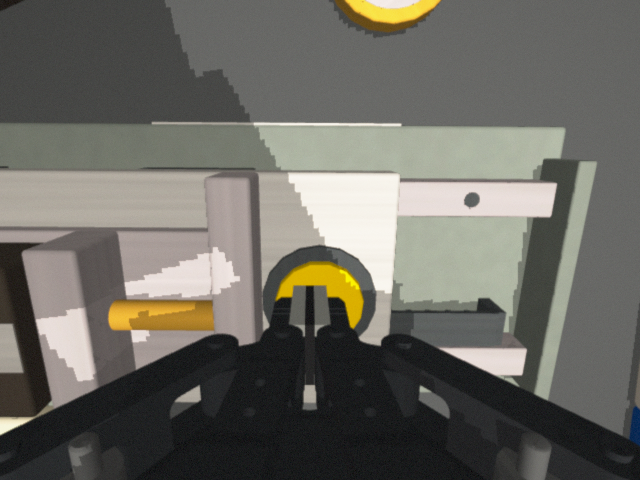

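The carriage is moving with the finger by friction, and the button cap is down inside its bezel (about (320,290)). I'll keep pushing and watch the force.

```bash
python3 -m crank '[[[0,-0.008,0,0,0],[0,-0.01,0,0,0],[0,-0.01,0,0,0],[0,0,0,0,0]]]'; python3 -m crank '[[[0,-0.008,0,0,0],[0,-0.008,0,0,0],[0,0,0,0,0]]]'
```

```text
clock: 6.1
tool_pos: [0.5624, 0.1052, 0.0539]
ee_rot: [-0.0, 0.058, 0.998, -0.0]
force: [-7.7, -1.3, 16.5]
width: 0.0003
grasp_force: 8.1
clock: 6.48
tool_pos: [0.5606, 0.0895, 0.0539]
ee_rot: [0.0, 0.058, 0.998, 0.0]
force: [-7.0, -0.9, 15.0]
width: 0.0
grasp_force: 8.1
```

```bash
python3 -m crank '[[[0,-0.006,0,0,0],[0,-0.006,0,0,0],[0,0,0,0,0]]]'; python3 -m crank '[[[0,-0.005,0,0,0],[0,-0.005,0,0,0],[0,0,0,0,0]]]';python3 w.py w3.png
```

```text
clock: 6.85
tool_pos: [0.5609, 0.0783, 0.054]
ee_rot: [0.002, 0.058, 0.998, 0.001]
force: [-0.5, 1.4, 10.6]
width: -0.0001
grasp_force: 5.1
clock: 7.22
tool_pos: [0.561, 0.0766, 0.0542]
ee_rot: [0.003, 0.06, 0.998, 0.006]
force: [-0.5, 56.1, 3.6]
width: -0.0002
grasp_force: 30.8
7.225 [0.561  0.0766 0.0542] [-0.5 56.1  3.6] -0.00024412298599273976
[[-0.993  0.12   0.006]
 [ 0.121  0.993  0.012]
 [-0.005  0.013 -1.   ]]
button_top 0.72 [338. 296.] [0.5555 0.0886 0.062 ] tool [ 0.0068  0.0114 -0.0077]
button_top 0.44 [278. 316.] [0.5614 0.0638 0.062 ] tool [-0.0019 -0.0125 -0.008 ]
push_wall 0.89 [278. 319.] [0.5585 0.0644 0.07  ] tool [ 0.001  -0.0121 -0.016 ]
```

View pics/w3.png

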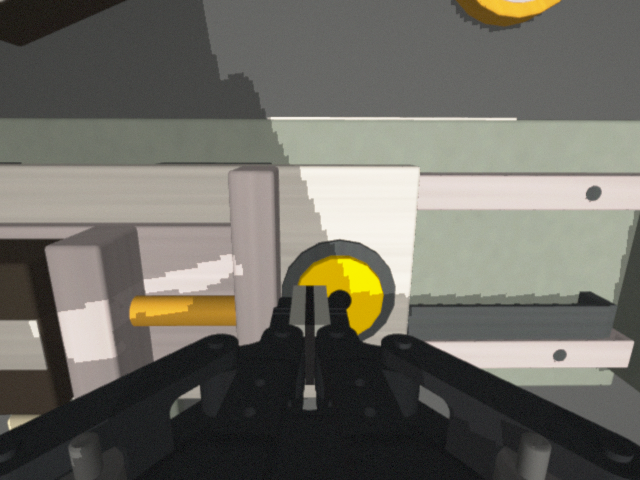

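Force rose to 56 N with the finger on the wall after the carriage travelled about 98 mm. The button is still down (tip at z = 0.054). Before releasing I'll check in the scene camera that this really is the red stop.

Run:
```python
from h import *
im=cam('scene'); c=im['img'][170:350,210:430]; cv2.imwrite('pics/s1.png',cv2.resize(c,None,fx=3,fy=3,interpolation=cv2.INTER_CUBIC))
```

```text
(no output)
```

View pics/s1.png

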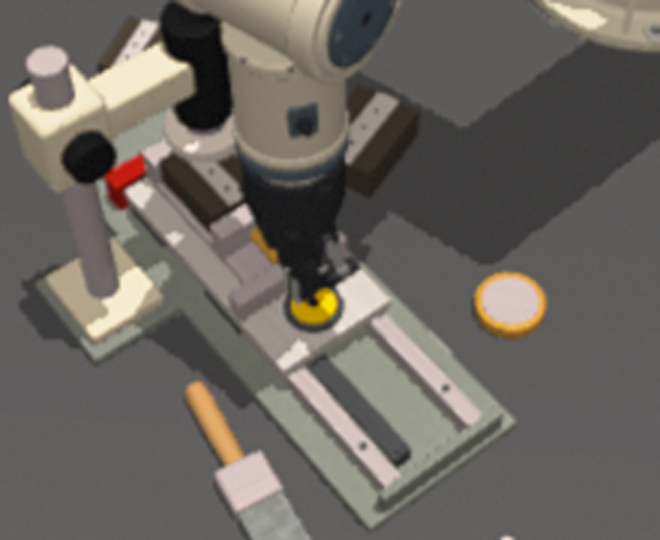

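The picture shows the carriage's front end up against the red stop at about (125,180). I'll ease the push to a light load so the carriage isn't dragged back, then lift straight up.

```bash
python3 -m crank '[[[0,0.003,0,0,0],[0,0.003,0,0,0],[0,0,0,0,0]]]'; python3 -m crank '[[[0,0,-0.006,0,0],[0,0,-0.008,0,0],[0,0.004,-0.01,0,0],[0,0.004,-0.03,0,0],[0,0.0,-0.05,0,0],[0,0,-0.05,0,0],[0,0,0,0,0],[0,0,0,0,0]]]';python3 w.py w4.png
```

```text
clock: 7.85
tool_pos: [0.561, 0.0774, 0.054]
ee_rot: [0.002, 0.058, 0.998, 0.002]
force: [0.4, 20.3, 8.4]
width: -0.0002
grasp_force: 13.0
clock: 8.85
tool_pos: [0.5595, 0.0817, 0.2064]
ee_rot: [0.0, 0.058, 0.998, -0.0]
force: [-0.4, -0.4, -0.5]
width: 0.0001
grasp_force: 0.0
8.85 [0.5595 0.0817 0.2064] [-0.4 -0.4 -0.5] 0.00012558841079918917
[[-0.993  0.116  0.   ]
 [ 0.116  0.993 -0.   ]
 [-0.    -0.    -1.   ]]
button_top 0.73 [317. 225.] [0.5577 0.0883 0.062 ] tool [0.0026 0.0063 0.1444]
push_wall 0.82 [286. 233.] [0.5598 0.0631 0.07  ] tool [-0.0025 -0.0185  0.1364]
test_block 0.76 [130. 235.] [ 0.5437 -0.0495  0.088 ] tool [ 0.0006 -0.1322  0.1184]
```

View pics/w4.png

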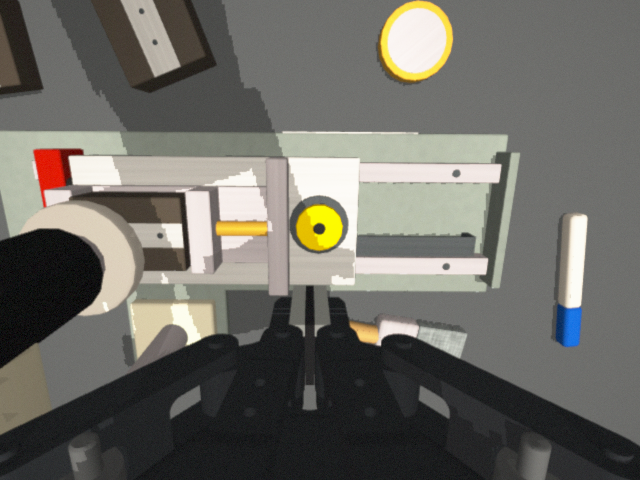

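The wrist view shows the carriage's frame touching the red stop at about (72,170), the button clear at (319,228), and the arm touching nothing. I'll check the button height and hand in.

Run:
```python
from h import *
im=cam('wrist'); z=np.median(im['z_map'][222:236,305:312]); print('button z',(im['C']@np.r_[z*np.linalg.solve(im['mtx'],[308,228,1.]),1])[:3].round(4))
if (im['C']@np.r_[z*np.linalg.solve(im['mtx'],[308,228,1.]),1])[2]>.058: print(env.job_done())
```

```text
button z [0.558  0.0806 0.063 ]
the job is handed in; nothing more can be done
None
```

The job is handed in: the carriage went home against the red end stop with the button held down all the way. The button is up again (about 63 mm measured, 62 mm expected), so the carriage should be locked there. The hand-in gave no verdict.

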